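# Set the compressed-air valve to half open

### The job

Two brass ball valves for the compressed air stand on the garage shelf. Turn the one with the short T-shaped bar handle to half open, its bar at 45 degrees, midway between straight across the pipe (shut) and in line with the pipe (open), then let go of it. Leave the other valve's long lever and the lamp holder with the bulb where they are.

Things in the scene. Friction and masses are not known exactly. Their poses are not given: they have to be found in the camera images.
- t_handle (a joint): opening angle of the T-handled valve, rad: 0 = shut (bar square across the pipe), 1.571 = fully open (bar in line with the pipe), a stop at each end; 0.785 is half open. Grows as the bar turns counterclockwise seen from above. Turns stiffly (about 0.15 N m) and stays where it is left. Starts between shut and 20 degrees open.
- t_grip (a point): middle of the T handle, on its turning axis, 92 mm above the shelf: a level steel bar 60 mm long (this point's x axis), 12 mm thick (y), 24 mm tall (80 to 104 mm up), centred on an upright stem and turning with it. Below it: a 12 mm thick stem down to 66 mm, then the brass valve body, 42 mm thick, on a pipe 24 mm thick, 180 mm long, at 40 mm height, fixed to the shelf.
- lever_tip (a point): near the free end of the other valve's handle: a single flat steel lever 18 mm wide and 6 mm thick that reaches 100 mm to one side of its stem, 82 mm above the shelf; this point is on the lever 95 mm from the stem. That valve has the same brass body and plate. To be left alone (it may not shift by 20 mm).
- bulb_mid (a point): middle of the frosted bulb, 80 mm above the shelf; the bulb, 60 mm across, stands upright in a loose white ceramic lamp holder 80 mm across, 112 mm tall in all. To be left alone (it may not shift by 30 mm).
Not all that is in view belongs to the job. What is shaped like the part that bears t_handle but orange is not meant.

How it is judged:
By the outcome, as a careful person would: the job done as asked, in the order asked, and still so for the second after the job is handed in, with the robot touching nothing.
It also fails if it takes over 29 s, if anything falls off the work surface, if the arm or the gripper's body presses on something with over 40 N, if the wrist force passes 120 N, or if a joint passes its speed limit or range.

### The arm

A 7-joint arm with a two-finger parallel gripper is mounted at the origin on the work surface. World frame = base frame: x ahead of the robot, y to its left, z up, the work surface at z = 0. Lengths are in mm, angles in rad, forces in N, time in s.
With the tool pointing down it reaches from about 400 to 900 mm from the base axis. Payload 5.6 kg.
Tool frame: the origin (TCP) lies midway between the tips of the shut fingers; the grasp point (between the pads) lies 19 mm behind it; z points along the fingers, y is the line along which they close (so a half turn about z gives the same grasp; the last joint's range is limited). The gripper opens to 92 mm and grips with 3 to 60 N. Pads are 20 mm wide; open, the fingers measure 128 mm over their backs; the gripper's body (75 mm by 189 mm) begins 69 mm behind the grasp point.
Start: joints at [1.229, 0.468, -0.012, 1.603, 0.006, 1.071, -0.056], TCP at [191.301, -621.219, 214.592] pointing down, gripper open.
Joint ranges: [-2.53, 2.53], [-0.31, 2.02], [-1.57, 1.55], [0.28, 2.44], [-1.29, 4.43], [0.15, 1.84], [-2.92, 2.92]. Speed limits (rad/s): [2.57, 2.57, 3.14, 3.14, 3.14, 3.14, 3.14].

### API

Orientations are given as a rotation vector (axis times angle).
In Python, from cell import robot, grip, kin, viewer gives the robot as it stands. Calls block until the motion is done:
- robot.movep(position, orientation): joint-space move of the TCP to a pose.
- robot.servo_line(position, feed=150, rotation=None): straight line of the TCP; rotation=None keeps the orientation; feed is the mean speed in mm/s.
- robot.goto_joints(angles): joint-space move.
- grip(opening, newtons=None): opening from 0.0 (shut) to 1.0 (fully open); newtons is the grip in N (None keeps the last); returns when the fingers have stopped.
- robot.hold(seconds).
- kin.ik(position, orientation): joint angles nearest the present ones, or None.
- robot.observe(): the state.
- viewer.read_camera(name): name is "scene" or "top" or "wrist"; returns the picture (480x640x3 uint8, red, green, blue); there is no depth.
- viewer.camera_info(name): a dict with "camera_matrix" (3x3 intrinsics, pixels), "R" (3x3) and "t" (3): a world point X has camera coordinates R X + t. Camera axes: x right, y down, z forward; pixel columns grow to the right and rows downward; lengths in mm; the calibration is good to about 2 mm. A picture is of the moment at which its call begins: read the wrist's pose just before it. camera_info takes no time and is no camera call; for the wrist camera it gives the pose at the moment of the call.
A pose or a line that the arm cannot do raises robot.IKError and nothing moves.
- robot.job_done(): hands the job in; it is judged then, once.
Trained networks look in the newest picture that a camera, given by its name, has taken for a name from the list of things; names that differ only in an ending like _2 or _b are one class to them, and where a whole thing is asked for, a point or a joint stands for the part that bears it (a point fixed in the world has none). Each returns a list of dicts, best first, with "confidence" (0 to 1); they miss things now and then, are a little off and sometimes report something else, mostly with a low value. They report only what shows in the picture. A call takes as long as a camera call. They do not tell look-alikes from the thing itself.
- viewer.silhouettes(name, camera): "mask" (480x640 bool, what is visible of it).
- viewer.pinpoint(name, camera): "at" ([x, y, z] in mm, in the coordinates of the camera as it stood for that picture, good to about 4 mm: a listed point, or the origin of a listed thing).
The state is a dict: "t": time; "joints": joint angles; "joint_velocities": joint speeds; "joint_torque": joint torques, N m; "tcp_pos": TCP position; "tcp_rot": TCP orientation; "contact_force": force on the tool from outside, world axes, zero at the start; "wrist_torque": the same for the moment, N m; "grip_width": opening from 0.0 (shut) to 1.0 (fully open); "grip_force": force on a finger pad.
Only numpy, scipy, OpenCV 4.12 (cv2) and the standard library are available. Lean on these libraries where they do the work, as an engineer would, in place of code of your own. Each camera call takes 0.05 s, during which the arm holds its last target. There are 200 camera calls.

## Working session

There is one attempt and no reset: what is moved stays moved. The work goes in short steps, each a Python script; the robot and the scene stay as the last script left them, time stands still between calls to the robot, and variables do not carry over. Pictures are saved under pics/ and viewed, at most 10 in all, crops included, and the job is handed in when it is done.

```bash
mkdir -p pics
cat > h.py <<'E'
import numpy as np, cv2
from cell import robot, grip, kin, viewer
def cam(n):
    c=viewer.camera_info(n); return np.array(c["camera_matrix"]),np.array(c["R"]),np.array(c["t"])
def shot(n,f):
    im=viewer.read_camera(n); cv2.imwrite(f"pics/{f}.png",im[:,:,::-1]); return im
def toworld(c,p): return c[1].T@(np.array(p)-c[2])
def pix(c,X):
    q=c[0]@(c[1]@np.array(X,float)+c[2]); return (q[:2]/q[2]).round(0)
def back(c,uv,z):
    d=c[1].T@np.linalg.inv(c[0])@np.array([uv[0],uv[1],1.]); o=-c[1].T@c[2]; return o+d*(z-o[2])/d[2]
E
python3 - <<'E'
from h import *
a=[]
for n in ("top","scene"):
    c=cam(n); a.append(shot(n,n+"1"))
    for k in ("t_grip","lever_tip","bulb_mid"):
        for d in viewer.pinpoint(k,n):
            X=toworld(c,d["at"]); print(n,k,round(d["confidence"],2),X.round(),pix(c,X))
print(robot.observe()["t"], robot.observe()["tcp_rot"])
E
```

```text
top t_grip 0.82 [720. 188.  91.] [216. 167.]
top t_grip 0.59 [518. 219.  94.] [169. 282.]
top lever_tip 0.93 [497. -53.  81.] [334. 327.]
top bulb_mid 0.89 [768. -35.  84.] [351. 165.]
scene t_grip 0.76 [526. 220.  93.] [383. 113.]
scene t_grip 0.61 [727. 181.  90.] [462. 194.]
scene lever_tip 0.94 [505. -56.  77.] [243. 198.]
scene lever_tip 0.44 [767. -40.  80.] [374. 305.]
scene bulb_mid 0.66 [766. -40.  80.] [374. 304.]
0.4 [-3.10640305e+00 -4.67439627e-01  9.66360109e-05]
```

View pics/top1.png

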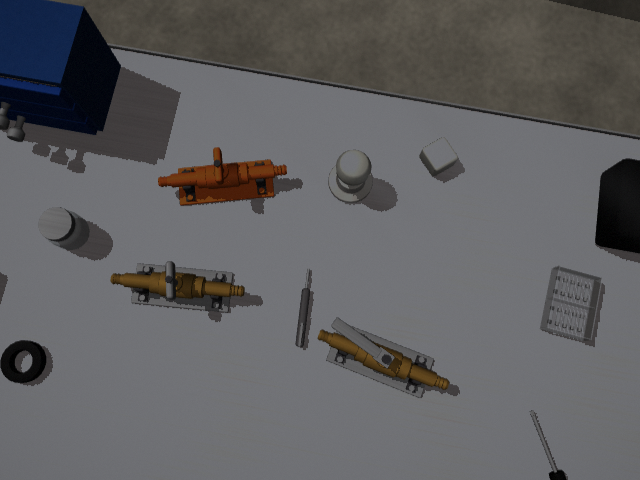

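View pics/scene1.png

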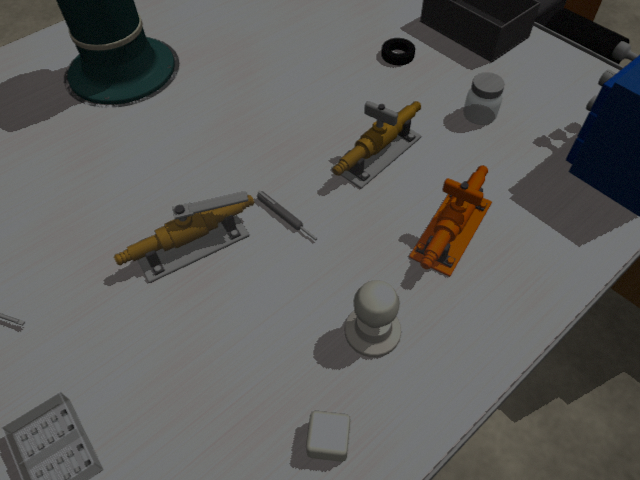

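Candidates for the T valve: the brass one at top (169,282) / scene (383,113), and the orange one at top (216,167) / scene (462,194). The brass valve with the short T bar fits, because orange is excluded. The lever valve is at top (385,358). I'll confirm with a crop and the pipe/bar angles.

Run:
```python
from h import *
from scipy.spatial.transform import Rotation as Ro
im=cv2.imread("pics/top1.png"); c=cam("top")
cv2.imwrite("pics/crop1.png",cv2.resize(im[230:340,90:260],None,fx=4,fy=4,interpolation=cv2.INTER_CUBIC))
a,b=back(c,(113,278),40),back(c,(243,291),40); print("pipe",a.round(),b.round(),np.linalg.norm(a-b))
p=np.degrees(np.arctan2(*(a-b)[1::-1])); print("pipe dir",p)
print("axis check", pix(c,[522,220,104]))
# shut bar dir = p-90 ; final p-45
for off in (0,180):
  for y in (p-90,p-70,p-45):
    y+=off
    q=kin.ik([522,220,78],(Ro.from_euler('z',y,degrees=True)*Ro.from_euler('x',180,degrees=True)).as_rotvec())
    print(y,None if q is None else np.round(q,2))
```

```text
pipe [512. 326.  40.] [531. 106.  40.] 220.9131479385336
pipe dir 94.92820301021361
axis check [167. 278.]
4.928203010213608 [ 0.04  0.61 -0.65  1.88  0.5   0.82 -2.36]
24.928203010213608 [ 0.07  0.63 -0.69  1.88  0.53  0.83 -2.04]
49.92820301021361 [ 0.17  0.69 -0.84  1.87  0.65  0.88 -1.69]
184.92820301021362 [ 0.34  0.88 -1.15  1.86  0.93  1.07  0.46]
204.92820301021362 [ 0.2   0.71 -0.89  1.87  0.7   0.91  0.98]
229.92820301021362 [ 0.41  1.04 -1.33  1.86  1.09  1.23  1.15]
```

View pics/crop1.png

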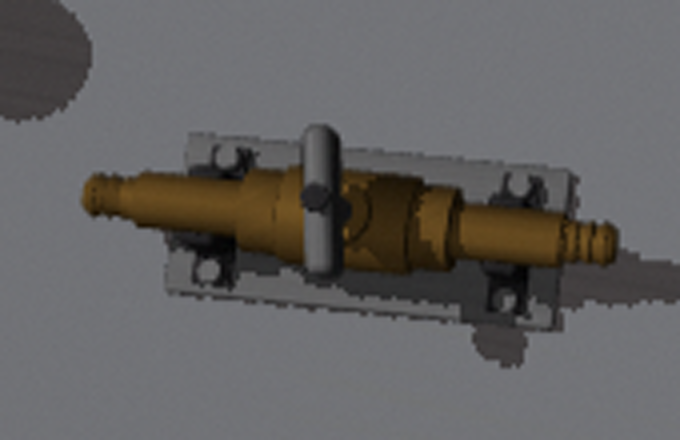

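The crop shows a brass body and a short grey T bar from crop (320,125) to (322,275), about (170,261)–(170,299) in the top image. It is nearly square across the pipe, which runs (113,278)–(243,291). This is the valve meant. I'll move above it and look with the wrist camera.

```bash
cat >> h.py <<'E'
from scipy.spatial.transform import Rotation as Ro
def down(deg): return (Ro.from_euler('z',deg,degrees=True)*Ro.from_euler('x',180,degrees=True)).as_rotvec()
def yaw():
    m=Ro.from_rotvec(robot.observe()["tcp_rot"]).as_matrix(); return np.degrees(np.arctan2(m[1,0],m[0,0]))
E
python3 - <<'E'
from h import *
c=cam("top"); a,b=back(c,(170,262),104),back(c,(170.7,298),104); print("bar",a.round(),b.round(),np.degrees(np.arctan2(*(a-b)[1::-1])))
robot.movep([522,220,270],down(8)); robot.hold(0.3)
c=cam("wrist"); shot("wrist","w1"); np.savez("w1.npz",K=c[0],R=c[1],t=c[2])
for d in viewer.pinpoint("t_grip","wrist"):
    X=toworld(c,d["at"]); print(d["confidence"],X.round(1),pix(c,X))
print(robot.observe()["t"],robot.observe()["tcp_pos"],yaw(),np.round(robot.observe()["joints"],2))
E
```

```text
bar [549. 221. 104.] [493. 207. 104.] 14.60000214570456
0.86 [520.3 216.5  92.9] [322. 223.]
3.9667 [522.04065682 219.91222815 269.99173309] 7.992320536010832 [ 0.26  0.44 -0.94  1.71  0.38  1.19 -2.21]
```

View pics/w1.png

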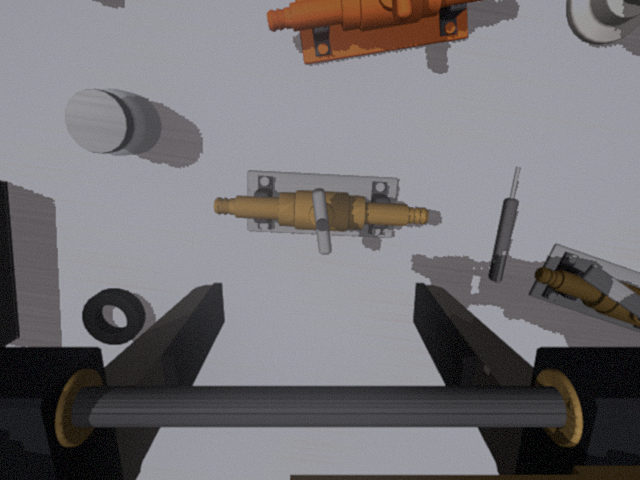

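The wrist picture shows the brass valve. The pipe axis runs from (216,205) to (427,215), the T bar from (319,191) to (325,252), and the fingers are below. From these I get the pipe and bar directions.

Run:
```python
from h import *
z=np.load("w1.npz"); c=(z["K"],z["R"],z["t"])
ang=lambda v: np.degrees(np.arctan2(v[1],v[0]))
a,b=back(c,(216,205),40),back(c,(427,215.5),40); print("pipe ends",ang(a-b),np.linalg.norm(a-b))
im=cv2.imread("pics/w1.png"); hsv=cv2.cvtColor(im,cv2.COLOR_BGR2HSV)
m=np.zeros(im.shape[:2],bool); m[180:260,205:435]=1
br=m&(hsv[...,0]>10)&(hsv[...,0]<28)&(hsv[...,1]>140)
# pipe axis: mid of brass column extents on the thin ends
uv=[]
for u in list(range(240,274))+list(range(370,410)):
    r=np.flatnonzero(br[:,u]); 
    if len(r)>8: uv.append((u,(r.min()+r.max())/2))
P=np.array([back(c,q,44) for q in uv]); vx,vy,x0,y0=cv2.fitLine(P[:,:2].astype(np.float32),cv2.DIST_HUBER,0,.01,.01).ravel(); print("pipe fit",ang((vx,vy)),len(uv))
# plate long edges by minAreaRect on light-grey plate incl. brass
a2,b2=back(c,(319,191),104),back(c,(325,252),104); print("bar",ang(a2-b2),np.linalg.norm(a2-b2),((a2+b2)/2).round(1))
for e in [((249,171.5),(397,178.5)),((249,231.5),(397,236.5))]:
    p,q=back(c,e[0],6),back(c,e[1],6); print("plate edge",ang(p-q),np.linalg.norm(p-q))
v=im[160:260,205:435].copy(); cv2.imwrite("pics/w1crop.png",cv2.resize(v,None,fx=3.4,fy=3.4,interpolation=cv2.INTER_CUBIC))
```

```text
pipe ends 95.07934114475225 223.26904174430248Traceback (most recent call last):
  File "<stdin>", line 13, in <module>
IndexError: too many indices for array: array is 1-dimensional, but 2 were indexed
```

Run:
```python
from h import *
z=np.load("w1.npz"); c=(z["K"],z["R"],z["t"])
ang=lambda v: np.degrees(np.arctan2(v[1],v[0]))
a2,b2=back(c,(319,191),104),back(c,(325,252),104); print("bar",ang(a2-b2),np.linalg.norm(a2-b2),((a2+b2)/2).round(1))
for e in [((249,171.5),(397,178.5)),((249,231.5),(397,236.5))]:
    p,q=back(c,e[0],6),back(c,e[1],6); print("plate edge",ang(p-q),np.linalg.norm(p-q))
for y in (14,50):
  for p in ([520,216,140],[520,216,77]):
    q=kin.ik(p,down(y)); print(y,None if q is None else np.round(q,2))
```

```text
bar 13.610135818202027 56.085746417356134 [523.6 217.4 104. ]
plate edge 95.2907625190834 165.68362678214362
plate edge 95.97123090768095 172.77322286989232
14 [ 0.2   0.58 -0.86  1.84  0.53  0.97 -2.23]
14 [ 0.14  0.66 -0.79  1.88  0.61  0.86 -2.29]
50 [ 0.27  0.64 -0.98  1.84  0.63  1.01 -1.67]
50 [ 0.22  0.71 -0.9   1.88  0.71  0.91 -1.73]
```

Run:
```python
from h import *
robot.servo_line([522,217,130],feed=120,rotation=down(14))
robot.servo_line([522,217,77],feed=70)
grip(0.0,15); robot.hold(0.2)
o=robot.observe(); print(o["t"],o["grip_width"]*92,o["grip_force"],o["contact_force"],o["wrist_torque"],o["tcp_pos"],yaw())
```

```text
7.575 11.581340426230756 14.97356116060205 [-0.01943013 -0.77122067  0.29743051] [-0.21387661 -0.00223035  0.15792771] [522.03935053 216.80426848  76.97783663] 14.002098334194088
```

Run:
```python
from h import *
grip(0.0,35)
for y in (26,38,50.2):
    robot.movep([522,217,77],down(y))
    o=robot.observe(); print(round(o["t"],2),yaw(),o["tcp_pos"].round(1) if hasattr(o["tcp_pos"],'round') else o["tcp_pos"],np.round(o["contact_force"],1),np.round(o["wrist_torque"],2),o["grip_width"]*92)
robot.hold(0.3); o=robot.observe(); print(yaw(),np.round(o["contact_force"],1),np.round(o["wrist_torque"],2))
grip(0.5); robot.hold(0.1)
robot.servo_line([522,217,270],feed=150); robot.hold(.2)
c=cam("wrist"); shot("wrist","w2"); np.savez("w2.npz",K=c[0],R=c[1],t=c[2]); print(robot.observe()["t"],yaw())
```

```text
8.08 25.739565095557168 [522.2 216.6  77. ] [ 0.3 -1.6  1.8] [-0.54 -0.05  0.15] 11.916341652310175
8.38 37.60048551224331 [522.3 216.3  77. ] [ 0.8 -3.4  2.2] [-0.85 -0.19  0.15] 11.9162455224286
8.68 49.729071527644216 [522.5 216.1  77. ] [ 0.2 -4.3  1.6] [-1.06 -0.34  0.13] 11.710852510214208
49.78057113697731 [ 1.9 -4.8  1.8] [-1.06 -0.42  0.11]
11.4167 50.21303070027026
```

View pics/w2.png

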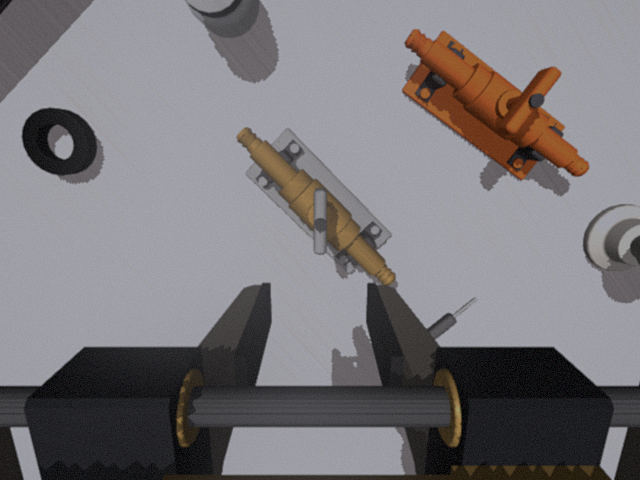

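The bar now runs (319,190)–(320,253), at about 45° to the pipe, (241,131)–(392,282). I'll check it in numbers.

Run:
```python
from h import *
z=np.load("w2.npz"); c=(z["K"],z["R"],z["t"]); ang=lambda v: np.degrees(np.arctan2(v[1],v[0]))
p=back(c,(241,131),40)-back(c,(392,282),40); b=back(c,(319.3,191),104)-back(c,(320,252),104)
print(ang(p),ang(b),ang(b)-ang(p)+90)
```

```text
94.84327025190909 50.89372221920941 46.05045196730032
```

The bar measures about 45–46° open and the gripper is clear, so I'm handing the job in.

```bash
python3 -c "
from cell import robot
print(robot.job_done())"
```

```text
the job is handed in; nothing more can be done
None
```

I turned the brass T-handled valve to half open, with its bar about 46° from shut by the wrist camera, then let go, moved the gripper clear and handed the job in. The lever valve and the lamp holder were not touched.

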